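Set out a two-point pH probe calibration

TASK

Set out the white calibration station for a two-point check: stand the yellow-capped (neutral) buffer pot upright in the end recess next to the grey meter, the red-capped (acid) pot in the other end recess, and the glass rinse beaker in the recess between them, so that the probe will pass from neutral through the rinse to acid. Then, last of all so that nothing is carried over it, lift the steel probe at its balance point so that it travels level, and lay it in both blue forks behind the recesses with its heavy head towards the meter's side. The blue-capped pot is not needed today: leave it standing where it is.

Things in the scene. Friction and masses are not known exactly. Their poses are not given: they have to be found in the camera images.
- station: Fixed white plate 170 x 250 x 12 mm; origin: centre of underside; x from recesses to forks, y along row. Flat recesses 8 mm deep (floor z 4 mm), 2.5 mm bevel: end ones 52 mm wide at x -45, y +85 and -85, middle 60 mm at x -45, y 0. Two blue 90-degree V forks at x +55, y +80 and -80, 10 mm thick, V 50 mm wide at top (62 mm high); a shaft lying in both has its axis along y at x +55, z 45 mm.
- meter: Fixed grey hand-held meter, 130 x 74 x 25 mm, lying face up beside one end of the station's row; origin: centre of its underside. In the station's frame it lies at y about +185 or -185 mm: read which (a small white timer lies at the other end).
- pot_yellow: Loose closed buffer pot, white with yellow screw cap and yellow band, 45 mm wide, 60 mm high, 90 g; origin: centre of its underside, z up.
- pot_red: The same pot with red cap and red band; origin: centre of its underside, z up.
- pot_blue: The same pot with blue cap and blue band, not needed; origin: centre of its underside, z up. A bystander.
- rinse_beaker: Loose empty clear glass beaker, 54 mm wide at the rim, 50 mm at the foot, 67 mm high, 80 g; origin: centre of its underside, z up. It can be gripped round the outside.
- probe: Loose steel probe lying on the bench, 160 g. Origin: on the axis (11 mm up) at the front face of the head; x runs from tip to head. Shaft 12 mm thick, x -200 to 0; heavy steel-and-black head 22 mm thick, x 0 to +45; orange cap 22 mm thick, x -228 to -200. Balance point at x -52. Centred in the forks its origin is 100 mm from the station's middle along the row; 15 mm of play either way.
Mind the look-alikes: they are no part of the job. What is meant by the pot_red is not black or brown, and is the larger of those in its own colour.

How it is judged:
By the outcome, as a careful person would: the job done as asked, in the order asked, and still so for the second after the job is handed in, with the robot touching nothing.
It also fails if it takes over 106 s, if anything falls off the work surface, if the arm or the gripper's body presses on something with over 40 N, if the wrist force passes 120 N, or if a joint passes its speed limit or range.

ROBOT

A 7-joint arm with a two-finger parallel gripper is mounted at the origin on the work surface; the furniture and walls round the work are solid. World frame = base frame: x ahead of the robot, y to its left, z up, the work surface at z = 0. Lengths are in m, angles in rad, forces in N, time in s.
With the tool pointing down it reaches from about 0.425 to 0.875 m from the base axis. Payload 9.9 kg.
Tool frame: the origin (TCP) lies between the finger pads; the fingertips stand 22 mm ahead of it and the grasp point (between the pads) lies 3 mm ahead of it (env.tcp_to_tips is the distance from the TCP to the fingertips, in m); z points along the fingers, y is the line along which they close (so a half turn about z gives the same grasp; the last joint's range is limited). The gripper opens to 85 mm and grips with 20 to 120 N. Pads are 22 mm wide; open, the fingers measure 114 mm over their backs; the gripper's body (76 mm by 85 mm) begins 54 mm behind the grasp point. The pads swing forward as they close: fully open they stand 13 mm farther back than shut.
Start: joints at [1.153, 0.576, 0.025, 1.437, -0.015, 1.129, -0.057], TCP at [0.221, -0.638, 0.253] pointing down, gripper open.
Joint ranges: [-2.76, 2.76], [-0.34, 2.15], [-1.52, 1.57], [0.19, 2.46], [-1.09, 4.23], [0.17, 1.99], [-2.82, 2.82]. Speed limits (rad/s): [2.22, 2.22, 3.01, 3.01, 3.14, 3.14, 3.14].

INTERFACE

Orientations are given as a rotation vector (axis times angle).
In Python, from plant import env, eyes, sign_off, monitor gives the robot as it stands. Calls block until the motion is done:
- env.move_ptp(position, orientation): joint-space move of the TCP to a pose.
- env.move_l(position, rate=0.15, ori=None, stop_force=None): straight line of the TCP; ori=None keeps the orientation; rate is the mean speed in m/s. With stop_force (N) it stops when the force on the tool has changed by that much, and returns True; else False.
- env.move_joints(angles): joint-space move.
- env.set_gripper(opening): finger opening in m; the grip force is fixed at half the most; returns when the fingers have stopped.
- env.sleep(seconds).
- env.solve_ik(position, orientation): joint angles nearest the present ones, or None.
- eyes.camera(name): name is "scene" or "top" or "wrist"; returns the picture (480x640x3 uint8, red, green, blue); there is no depth.
- eyes.camera_model(name): a dict with "fx", "fy", "cx", "cy" (pixels), "distortion" ([k1, k2, p1, p2, k3] as OpenCV has them; the pictures are not rectified), "pose" (4x4, takes a point from camera to world coordinates); the wrist camera has in their place "mount" (4x4, takes a point from camera to tool coordinates, whose origin is the TCP and whose axes are the flange's). Camera axes: x right, y down, z forward; pixel columns grow to the right and rows downward; lengths in m; the calibration is good to about 2 mm. A picture is of the moment at which its call begins: read the wrist's pose just before it. camera_model takes no time and is no camera call.
A pose or a line that the arm cannot do raises env.Unreachable and nothing moves.
- sign_off(): hands the job in; it is judged then, once.
Readings, each from a call of its own:
- monitor.current_t(): time.
- monitor.current_q(): joint angles.
- monitor.current_qvel(): joint speeds.
- monitor.current_joint_efforts(): joint torques, N m.
- monitor.current_eef_pos(): TCP position.
- monitor.current_tool_rot(): TCP orientation.
- monitor.current_contact_force(): force on the tool from outside, world axes, zero at the start.
- monitor.current_moment(): the same for the moment, N m.
- monitor.current_opening(): finger opening in m.
- monitor.current_finger_force(): force on a finger pad.
Only numpy, scipy, OpenCV 4.12 (cv2) and the standard library are available. Lean on these libraries where they do the work, as an engineer would, in place of code of your own. Each camera call takes 0.05 s, during which the arm holds its last target. There are 200 camera calls.

## Working session

There is one attempt and no reset: what is moved stays moved. The work goes in short steps, each a Python script; the robot and the scene stay as the last script left them, time stands still between calls to the robot, and variables do not carry over. Pictures are saved under pics/ and viewed, at most 14 in all, crops included, and the job is handed in when it is done.

```bash
ls; mkdir -p pics; python3 - <<'E'
from plant import env, eyes, sign_off, monitor
import cv2, numpy as np
np.set_printoptions(precision=4,suppress=True)
for n in ("scene","top"):
    cv2.imwrite(f"pics/{n}0.png",eyes.camera(n)[:,:,::-1])
for n in ("scene","top","wrist"): print(n,eyes.camera_model(n))
print(monitor.current_eef_pos(),monitor.current_tool_rot(),monitor.current_t())
E
```

```text
pics
scene {'fx': 555.8370134908245, 'fy': 555.8370134908245, 'cx': 319.00075597066706, 'cy': 237.76807065322066, 'distortion': array([0.0587, 0.    , 0.    , 0.    , 0.    ]), 'pose': array([[-0.8123, -0.2737,  0.515 , -0.0951],
       [-0.5829,  0.3481, -0.7343,  0.9718],
       [ 0.0217, -0.8966, -0.4423,  0.6197],
       [ 0.    ,  0.    ,  0.    ,  1.    ]])}
top {'fx': 619.5792755506912, 'fy': 619.5792755506912, 'cx': 318.7184176163097, 'cy': 248.11811680994052, 'distortion': array([-0.2177,  0.    ,  0.    ,  0.    ,  0.    ]), 'pose': array([[ 0.0048, -0.9924,  0.1234,  0.3864],
       [-1.    , -0.0046,  0.0016,  0.0291],
       [-0.001 , -0.1234, -0.9924,  1.6581],
       [ 0.    ,  0.    ,  0.    ,  1.    ]])}
wrist {'fx': 415.0311238989216, 'fy': 415.0311238989216, 'cx': 319.9014127584018, 'cy': 231.29317485457062, 'distortion': array([-0.0106,  0.    ,  0.    ,  0.    ,  0.    ]), 'mount': array([[-0.0002, -0.9538, -0.3005,  0.0767],
       [ 1.    , -0.0003, -0.    , -0.0003],
       [-0.0001, -0.3005,  0.9538, -0.1204],
       [ 0.    ,  0.    ,  0.    ,  1.    ]])}
[ 0.221  -0.6374  0.2526] [-3.0966 -0.5217  0.0005] 0.1
```

View pics/top0.png

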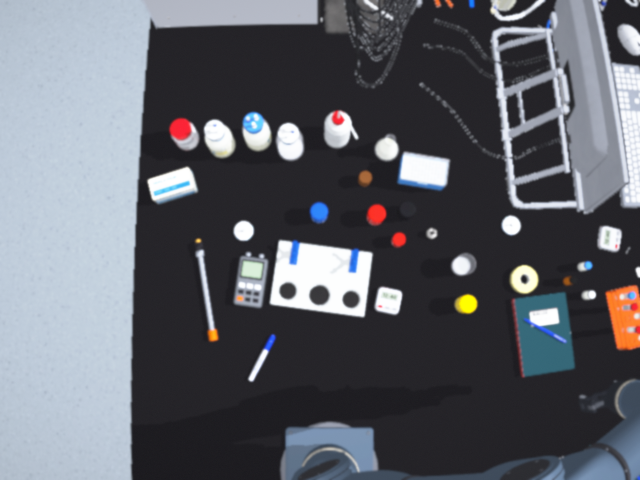

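View pics/scene0.png

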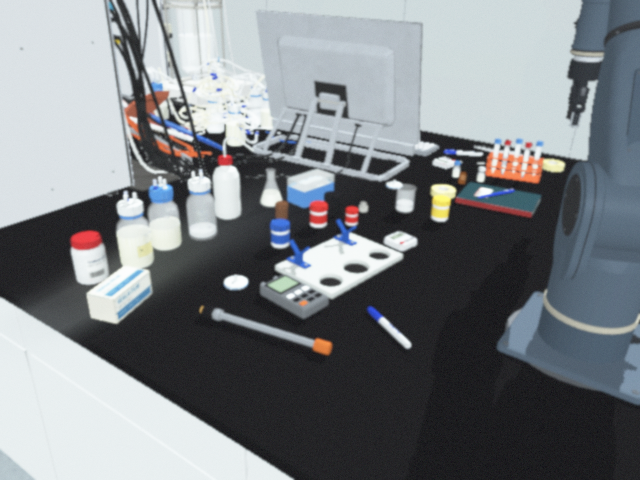

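Station is at top px (322,279), with its forks (blue) on the far side. The meter is on the left (252,280; world +y) and the timer on the right. Yellow pot is at (467,304), beaker (464,265), large red pot (376,214) with a small red look-alike at (399,240), blue pot (319,212). The probe runs from the head (199,242) to the orange cap (212,335).

```bash
cat > h.py <<'E'
from plant import env, eyes, sign_off, monitor
import cv2, numpy as np
from scipy.spatial.transform import Rotation as R
np.set_printoptions(precision=4,suppress=True)
def pose(name):
    m=eyes.camera_model(name)
    if name!="wrist": return m["pose"]
    T=np.eye(4);T[:3,:3]=R.from_rotvec(monitor.current_tool_rot()).as_matrix();T[:3,3]=monitor.current_eef_pos()
    return T@m["mount"]
def rays(uv,name,P):
    m=eyes.camera_model(name);K=np.array([[m["fx"],0,m["cx"]],[0,m["fy"],m["cy"]],[0,0,1]])
    n=cv2.undistortPoints(np.array(uv,float).reshape(-1,1,2),K,m["distortion"]).reshape(-1,2)
    return P[:3,3],np.c_[n,np.ones(len(n))]@P[:3,:3].T
def onplane(uv,z,name,P):
    o,d=rays(uv,name,P); z=np.broadcast_to(z,len(d)); return o+d*((z-o[2])/d[:,2])[:,None]
def tri(obs):  # [(o,d)...] least squares point
    A=np.zeros((3,3));b=np.zeros(3)
    for o,d in obs:
        d=d/np.linalg.norm(d);M=np.eye(3)-np.outer(d,d);A+=M;b+=M@o
    return np.linalg.solve(A,b)
def down(yaw): # tool y axis closing direction; tool x at angle yaw in world
    return (R.from_euler('z',yaw)*R.from_euler('x',np.pi)).as_rotvec()
def snap(fn):
    P=pose("wrist");im=eyes.camera("wrist");cv2.imwrite(f"pics/{fn}.png",im[:,:,::-1]);np.save(f"pics/{fn}.npy",P);return im,P
E
python3 - <<'E'
from h import *
P=pose("top")
uv=[(467,304),(464,265),(376,214),(319,212),(199,242),(205,290),(212,335),(288,290),(319,294),(351,299),(294,253),(354,260),(252,280)]
z=[.06,.067,.06,.06,.011,.011,.011,.004,.004,.004,.05,.05,.02]
for a,b,c in zip("yel bk red blue head mid cap r1 r2 r3 f1 f2 meter".split(),onplane(uv,z,"top",P),z): print(a,b,np.hypot(*b[:2]))
print(monitor.current_tool_rot(),R.from_rotvec(monitor.current_tool_rot()).as_matrix())
E
```

```text
yel [ 0.44   -0.3557  0.06  ] 0.5657844181188143
bk [ 0.5415 -0.3478  0.067 ] 0.6436226929322711
red [ 0.676  -0.1181  0.06  ] 0.6862049069737962
blue [0.6804 0.0314 0.06  ] 0.6811472587374267
head [0.6063 0.3557 0.011 ] 0.7029595520795049
mid [0.4766 0.336  0.011 ] 0.5831366192131147
cap [0.3567 0.3148 0.011 ] 0.47575882807018915
r1 [0.4789 0.1133 0.004 ] 0.492091417952038
r2 [0.4686 0.0305 0.004 ] 0.46961318973427346
r3 [ 0.4556 -0.055   0.004 ] 0.4589097187655821
f1 [0.5731 0.0963 0.05  ] 0.5811677149994099
f2 [ 0.5555 -0.0606  0.05  ] 0.558756802424498
meter [0.5039 0.2086 0.02  ] 0.545330696153792
[-3.0966 -0.5217  0.0005] [[ 0.9448  0.3276 -0.0005]
 [ 0.3276 -0.9448  0.0013]
 [-0.0001 -0.0014 -1.    ]]
```

```bash
python3 - <<'E'
from h import *
ims=[]
for i,(x,y) in enumerate([(.48,-.30),(.56,-.16),(.52,-.02),(.54,.12),(.48,.26)]):
    env.move_ptp(np.array([x,y,.27]),down(0)); im,P=snap(f"w{i}"); ims.append(im)
    print(P[:3,3],monitor.current_t(),monitor.current_q()[6])
c=np.vstack([np.hstack(ims[:2]),np.hstack(ims[2:4])])
cv2.imwrite("pics/m.png",cv2.resize(c,(800,600),interpolation=cv2.INTER_AREA)[:,:,::-1])
E
```

```text
[ 0.5561 -0.3009  0.3904] 1.7167 -1.0728496592603847
[ 0.6366 -0.1601  0.3902] 2.45 -1.3654029050081273
[ 0.5965 -0.0208  0.3908] 3.1333 -1.6281814188030894
[0.6171 0.1194 0.39  ] 3.8083 -1.89845686928725
[0.557  0.2591 0.3905] 4.5167 -2.193575500960424
```

View pics/m.png

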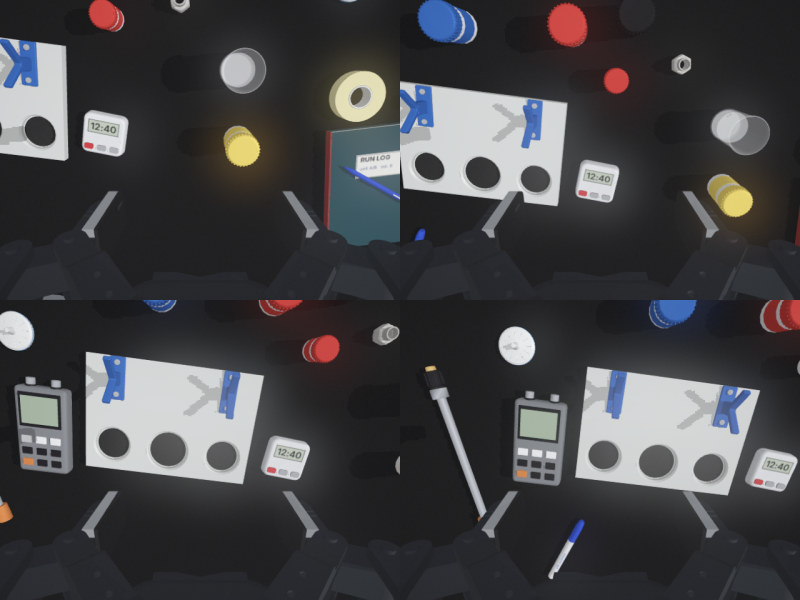

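View pics/w4.png

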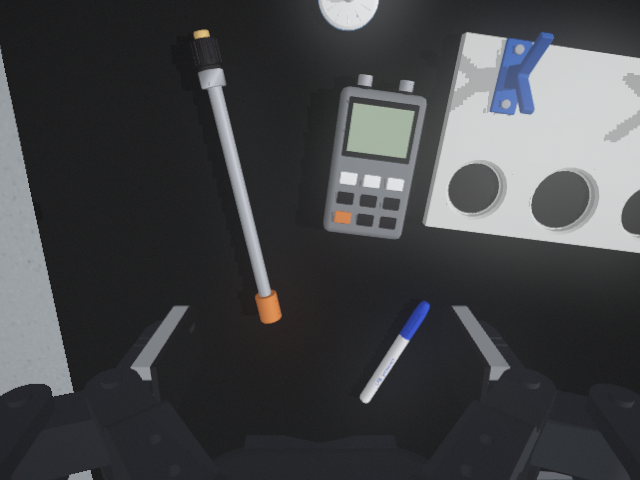

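The probe lies in w4 from its head (head/shaft joint about (214,86)) to the orange cap at (268,307). The full plate shows in w2 and w3. Yellow and the beaker show in w0/w1, red in w1, and nothing has fallen over.

```bash
cat > d.py <<'E'
from h import *
def load(i): 
    im=cv2.imread(f"pics/w{i}.png"); return im,np.load(f"pics/w{i}.npy")
def big(m,roi=None,k=1):
    m=m.astype(np.uint8)
    if roi: z=np.zeros_like(m);x0,y0,x1,y1=roi;z[y0:y1,x0:x1]=m[y0:y1,x0:x1];m=z
    cs=cv2.findContours(m,cv2.RETR_EXTERNAL,cv2.CHAIN_APPROX_NONE)[0]
    cs=sorted(cs,key=cv2.contourArea)[::-1]; return cs[0] if k==1 else cs[:k]
def corners(i):
    im,P=load(i); hsv=cv2.cvtColor(im,cv2.COLOR_BGR2HSV)
    m=(hsv[...,2]>120)&(hsv[...,1]<60)
    c=big(cv2.morphologyEx(m.astype(np.uint8),cv2.MORPH_OPEN,np.ones((3,3))))
    h=cv2.convexHull(c)
    for e in np.linspace(.005,.1,60):
        q=cv2.approxPolyDP(h,e*cv2.arcLength(h,True),True)
        if len(q)==4: break
    q=q[:,0].astype(float); pts=c[:,0].astype(float)
    # refine: fit a line to each side
    L=[]
    for a,b in zip(q,np.roll(q,-1,0)):
        t=(b-a)/np.linalg.norm(b-a);s=(pts-a)@t;n=abs((pts-a)@[-t[1],t[0]]);l=np.linalg.norm(b-a)
        L.append(cv2.fitLine(pts[(n<3)&(s>.1*l)&(s<.9*l)].astype(np.float32),cv2.DIST_HUBER,0,.01,.01)[:,0])
    out=[]
    for l1,l2 in zip(np.roll(L,1,0),L):
        t=np.linalg.solve(np.c_[l1[:2],-l2[:2]],l2[2:]-l1[2:]);out.append(l1[2:]+t[0]*l1[:2])
    return np.array(out),P
E
python3 - <<'E'
from d import *
c2,P2=corners(2);c3,P3=corners(3)
print(c2,c3)
o2,d2=rays(c2,"wrist",P2);o3,d3=rays(c3,"wrist",P3)
idx=[np.argmin(np.linalg.norm(onplane(c3,.012,"wrist",P3)-p,axis=1)) for p in onplane(c2,.012,"wrist",P2)]
T=np.array([tri([(o2,d2[i]),(o3,d3[j])]) for i,j in enumerate(idx)]);print("corners",T)
print("single",onplane(c2,.012,"wrist",P2),onplane(c3,.012,"wrist",P3)[idx])
print(np.linalg.norm(T-np.roll(T,-1,0),axis=1),T.mean(0))
# color blobs
for n,i,roi,h in [("yel",0,(340,180,440,290),(20,35)),("yel",1,(480,260,580,360),(20,35)),("red",1,(220,0,320,80),(170,190)),("red",0,(130,0,210,60),(170,190)),("blue",1,(0,0,150,80),(100,120)),("blue",3,(400,0,490,60),(100,120))]:
    im,P=load(i);hsv=cv2.cvtColor(im,cv2.COLOR_BGR2HSV).astype(int);H=hsv[...,0]
    H=np.where(H<10,H+180,H)
    m=(H>=h[0])&(H<=h[1])&(hsv[...,1]>80)&(hsv[...,2]>80)
    c=big(m,roi);mm=np.zeros(m.shape,np.uint8);cv2.drawContours(mm,[c],-1,1,-1)
    v=hsv[...,2][(mm>0)];print(n,i,cv2.boundingRect(c),np.percentile(v,[5,20,40,60,80,95]))
rs=[]
for i,x0,y0 in [(0,330,50),(1,480,150)]:
    im,_=load(i);rs.append(cv2.resize(im[y0:y0+130,x0:x0+130],(400,400),interpolation=cv2.INTER_CUBIC))
for i,x0,y0 in [(0,330,170),(1,220,-0)]:
    im,_=load(i);rs.append(cv2.resize(im[y0:y0+130,x0:x0+130],(400,400),interpolation=cv2.INTER_CUBIC))
a=np.vstack([np.hstack(rs[:2]),np.hstack(rs[2:])])
cv2.imwrite("pics/c.png",cv2.resize(np.clip(a.astype(float)*1.0,0,255).astype(np.uint8),(600,600)))
E
```

```text
Traceback (most recent call last):
  File "d.py", line 22, in corners
    L.append(cv2.fitLine(pts[(n<3)&(s>.1*l)&(s<.9*l)].astype(np.float32),cv2.DIST_HUBER,0,.01,.01)[:,0])
             ~~~~~~~~~~~^^^^^^^^^^^^^^^^^^^^^^^^^^^^^^^^^^^^^^^^^^^^^^^^^^^^^^^^^^^^^^^^^^^^^^^^^^
cv2.error: OpenCV(4.12.0) /io/opencv/modules/imgproc/src/linefit.cpp:50: error: (-215:Assertion failed) count > 0 in function 'fitLine2D_wods'
```

```bash
sed -i 's/hsv\[...,2\]>120/hsv[...,2]>150/; s/(n<3)/(n<5)/' d.py; python3 - <<'E'
from d import *
for i in (2,3):
    im,P=load(i);hsv=cv2.cvtColor(im,cv2.COLOR_BGR2HSV);m=(hsv[...,2]>150)&(hsv[...,1]<60)
    c=big(cv2.morphologyEx(m.astype(np.uint8),cv2.MORPH_OPEN,np.ones((3,3))));print(cv2.boundingRect(c),cv2.contourArea(c),cv2.minAreaRect(c))
    h=cv2.convexHull(c);print([(len(q:=cv2.approxPolyDP(h,e,True)),q[:,0].tolist() if len(q)<6 else 0) for e in (2,5,10,20)])
E
```

```text
(137, 83, 285, 211) 43574.5 ((268.22210693359375, 190.46376037597656), (286.05517578125, 180.47128295898438), 7.431407928466797)
[(4, [[138, 83], [421, 121], [388, 293], [138, 264]]), (4, [[138, 83], [421, 121], [388, 293], [138, 264]]), (4, [[138, 83], [421, 121], [388, 293], [138, 264]]), (4, [[138, 83], [421, 121], [388, 293], [138, 264]])]
(281, 107, 294, 205) 41187.0 ((426.84979248046875, 211.24267578125), (277.6758728027344, 178.00689697265625), 6.732921600341797)
[(4, [[300, 107], [574, 144], [524, 311], [281, 283]]), (4, [[300, 107], [574, 144], [524, 311], [281, 283]]), (4, [[300, 107], [574, 144], [524, 311], [281, 283]]), (4, [[300, 107], [574, 144], [524, 311], [281, 283]])]
```

```bash
cat > r.py <<'E'
from d import *
c2,P2=corners(2);c3,P3=corners(3)
o2,d2=rays(c2,"wrist",P2);o3,d3=rays(c3,"wrist",P3)
a2=onplane(c2,.012,"wrist",P2);a3=onplane(c3,.012,"wrist",P3)
idx=[np.argmin(np.linalg.norm(a3-p,axis=1)) for p in a2]
T=np.array([tri([(o2,d2[i]),(o3,d3[j])]) for i,j in enumerate(idx)]);print("corners",T)
print("single",a2,a3[idx])
print(np.linalg.norm(T-np.roll(T,-1,0),axis=1),T.mean(0),a2.mean(0),a3.mean(0))
for n,i,roi,h in [("yel",0,(340,180,440,290),(20,35)),("yel",1,(480,260,580,360),(20,35)),("red",1,(220,0,320,80),(170,190)),("red",0,(130,0,210,60),(170,190)),("blue",1,(0,0,150,80),(100,120))]:
    im,P=load(i);hsv=cv2.cvtColor(im,cv2.COLOR_BGR2HSV).astype(int);H=hsv[...,0]
    H=np.where(H<10,H+180,H)
    m=(H>=h[0])&(H<=h[1])&(hsv[...,1]>80)&(hsv[...,2]>80)
    c=big(m,roi);mm=np.zeros(m.shape,np.uint8);cv2.drawContours(mm,[c],-1,1,-1)
    v=hsv[...,2][(mm>0)];print(n,i,cv2.boundingRect(c),np.percentile(v,[5,20,40,60,80,95]))
rs=[]
for i,x0,y0 in [(0,330,50),(1,480,150),(0,330,170),(1,220,0)]:
    im,_=load(i);rs.append(cv2.resize(im[y0:y0+130,x0:x0+130],(300,300),interpolation=cv2.INTER_CUBIC))
cv2.imwrite("pics/c.png",np.vstack([np.hstack(rs[:2]),np.hstack(rs[2:])]))
E
python3 r.py
```

```text
corners [[ 0.6118  0.1364  0.0106]
 [ 0.5794 -0.1109  0.012 ]
 [ 0.4112 -0.089   0.0117]
 [ 0.4431  0.1589  0.01  ]]
single [[ 0.6119  0.1358  0.012 ]
 [ 0.5793 -0.1109  0.012 ]
 [ 0.4115 -0.0889  0.012 ]
 [ 0.4439  0.1579  0.012 ]] [[ 0.6117  0.1364  0.012 ]
 [ 0.5795 -0.1109  0.012 ]
 [ 0.4113 -0.0888  0.012 ]
 [ 0.444   0.1587  0.012 ]]
[0.2494 0.1696 0.2499 0.1702] [0.5114 0.0239 0.0111] [0.5116 0.0235 0.012 ] [0.5116 0.0238 0.012 ]
yel 0 (357, 203, 61, 64) [161. 175. 229. 233. 233. 234.]
yel 1 (494, 281, 72, 67) [155. 164. 176. 229. 230. 231.]
red 1 (235, 4, 66, 72) [139. 189. 205. 206. 206. 207.]
red 0 (141, 0, 56, 51) [142. 177. 202. 203. 204. 206.]
blue 1 (27, 0, 93, 70) [137. 162. 180. 183. 185. 192.]
```

View pics/c.png

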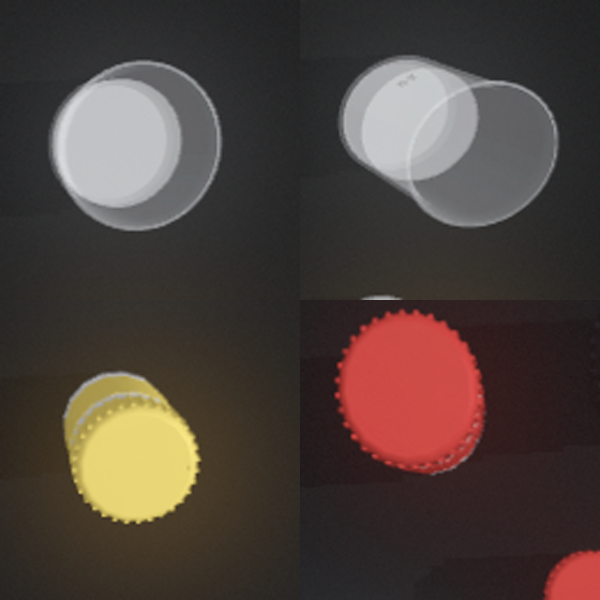

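Beaker and both pots stand upright and are clearly seen. The bright cap tops are easy to separate, and the beaker rim reads about (390,113) in w0 and (559,217) in w1.

```bash
cat > r2.py <<'E'
from d import *
def top(n,i,roi,h,v):
    im,P=load(i);hsv=cv2.cvtColor(im,cv2.COLOR_BGR2HSV).astype(int);H=np.where(hsv[...,0]<10,hsv[...,0]+180,hsv[...,0])
    m=(H>=h[0])&(H<=h[1])&(hsv[...,1]>80)&(hsv[...,2]>v)
    m=cv2.morphologyEx(m.astype(np.uint8),cv2.MORPH_OPEN,np.ones((5,5)))
    e=cv2.fitEllipse(big(m,roi));o,d=rays([e[0]],"wrist",P);print(n,i,e,onplane([e[0]],.06,"wrist",P)[0]);return o,d[0]
print("YEL",tri([top("yel",0,(340,180,440,290),(20,35),205),top("yel",1,(480,260,580,360),(20,35),205)]))
print("RED",tri([top("red",1,(220,0,320,80),(170,190),195),top("red",0,(130,0,210,60),(170,190),195)]))
obs=[]
for i,c in [(0,(390,113)),(1,(559,217))]:
    im,P=load(i);g=cv2.cvtColor(im,cv2.COLOR_BGR2GRAY);x,y=c
    h=cv2.convexHull(big(g>62,(x-75,y-60,x+45,y+45)))[:,0].astype(float)
    h=h[(abs(np.linalg.norm(h-c,axis=1)-36)<6)&(h[:,0]>x-8)&(h[:,1]>y-40)]
    e=cv2.fitEllipse(h.astype(np.float32).reshape(-1,1,2));print("bk",i,len(h),e,onplane([e[0]],.067,"wrist",P)[0])
    o,d=rays([e[0]],"wrist",P);obs.append((o,d[0]))
print("BK",tri(obs))
im,P=load(4);hsv=cv2.cvtColor(im,cv2.COLOR_BGR2HSV).astype(int)
def long(m,roi):
    m=cv2.morphologyEx(m.astype(np.uint8),cv2.MORPH_OPEN,np.ones((3,3)));c=big(m,roi);mm=np.zeros(m.shape,np.uint8);cv2.drawContours(mm,[c],-1,1,-1);return np.argwhere(mm)[:,::-1].astype(float)
sh=long((hsv[...,1]<60)&(hsv[...,2]>90),(190,60,290,310));cap=long((hsv[...,1]>120)&(hsv[...,2]>100)&(hsv[...,0]<20),(240,270,300,340))
S=onplane(sh,.011,"wrist",P)[:,:2];C=onplane(cap,.011,"wrist",P)[:,:2]
v=cv2.fitLine(S[(S-S.mean(0))[:,0]<.06].astype(np.float32),cv2.DIST_HUBER,0,1e-4,1e-4)[:,0];d,p=v[:2],v[2:]
if d[0]<0:d=-d
s=(S-p)@d;n=(S-p)@[-d[1],d[0]];print("axis",d,p,np.arctan2(d[1],d[0]))
for a in np.arange(s.min(),s.max(),.004):
    k=(s>=a)&(s<a+.004)
    if a>s.max()-.04 or a<s.min()+.01: print(round(a,4),np.ptp(n[k]).round(4))
sc=(C-p)@d;print("cap s",sc.min(),sc.max(),"ctr n",((C-p)@[-d[1],d[0]]).mean())
E
python3 r2.py
```

```text
yel 0 ((389.7251892089844, 240.36170959472656), (46.89826202392578, 50.16555404663086), 54.45686721801758) [ 0.4439 -0.3597  0.06  ]
yel 1 ((540.3458251953125, 324.57427978515625), (38.54349136352539, 47.55015182495117), 55.94908142089844) [ 0.4441 -0.359   0.06  ]
YEL [ 0.4433 -0.36    0.0584]
red 1 ((267.9753723144531, 37.613433837890625), (56.25774002075195, 60.51583480834961), 164.0786590576172) [ 0.6804 -0.1225  0.06  ]
red 0 ((163.41842651367188, 20.678621292114258), (37.8736686706543, 43.025264739990234), 153.9984588623047) [ 0.6116 -0.1883  0.06  ]
RED [ 0.6945 -0.0818 -0.2621]
bk 0 22 ((389.8063659667969, 112.6968002319336), (71.30050659179688, 75.24462890625), 32.0879020690918) [ 0.5474 -0.3536  0.067 ]
bk 1 12 ((558.2958374023438, 216.23431396484375), (59.73521423339844, 70.91400146484375), 53.12705612182617) [ 0.5473 -0.3535  0.067 ]
BK [ 0.5473 -0.3536  0.0668]
axis [0.9836 0.1806] [0.466  0.3316] 0.18156768
-0.0981 0.0114
-0.0941 0.0128
-0.0901 0.0123
0.0819 0.0123
0.0859 0.0123
0.0899 0.0125
0.0939 0.0127
0.0979 0.0126
0.1019 0.0204
0.1059 0.0217
0.1099 0.0218
0.1139 0.0213
0.1179 0.0187
cap s -0.1290300021065079 -0.09292512883088042 ctr n 9.654000419264954e-05
```

```bash
cat > a.py <<'E'
from d import *
YAW=1.4403; SC=np.array([.5115,.0237]); SY=-.1305
def st(x,y): return SC+R.from_euler('z',SY).as_matrix()[:2,:2]@[x,y]
def pick(xy,zt,op,zc=.18,yaw=YAW):
    env.set_gripper(op)
    env.move_ptp(np.array([*xy,zc]),down(yaw)); env.move_l(np.array([*xy,zt]),rate=.12)
    env.set_gripper(0.0); print("opening",monitor.current_opening(),monitor.current_finger_force())
    env.move_l(np.array([*xy,zc]),rate=.2); print("held",monitor.current_opening(),monitor.current_contact_force(),monitor.current_t())
def place(xy,zt,op,zc=.18,yaw=YAW):
    env.move_ptp(np.array([*xy,zc]),down(yaw)); env.move_l(np.array([*xy,zt+.025]),rate=.2)
    s=env.move_l(np.array([*xy,zt-.002]),rate=.04,stop_force=6); print("stop",s,monitor.current_eef_pos()-[*xy,zt])
    env.set_gripper(op); env.move_l(np.array([*xy,zc]),rate=.2); print(monitor.current_t())
E
python3 - <<'E'
from a import *
print(env.tcp_to_tips,[env.solve_ik(np.array([*p,.05]),down(YAW)) for p in ((.4437,-.3595),st(-.045,.085),st(-.045,-.085))])
pick((.4437,-.3595),.036,.065)
place(st(-.045,.085),.040,.062)
# look for the red
env.move_ptp(np.array([.66,-.10,.22]),down(YAW)); im,P=snap("w5"); cv2.imwrite
hsv=cv2.cvtColor(im,cv2.COLOR_RGB2HSV).astype(int)
print(monitor.current_eef_pos(),monitor.current_t())
E
```

```text
0.022 [array([ 0.7645,  0.6833, -0.2568,  1.918 ,  0.2984,  0.577 ,  0.1808]), array([-0.1296,  0.6158, -0.294 ,  2.1228,  0.3918,  0.4538, -0.858 ]), array([ 0.1986,  0.588 , -0.263 ,  2.2043,  0.3874,  0.3917, -0.5129])]
opening 0.043438962390479896 59.924956466420554
held 0.04327725399989393 [-0.2276 -0.4992 -1.0318] 9.6417
stop True [-0.0004 -0.      0.0004]
13.8667
[ 0.6594 -0.0974  0.2196] 15.0083
```

View pics/w5.png

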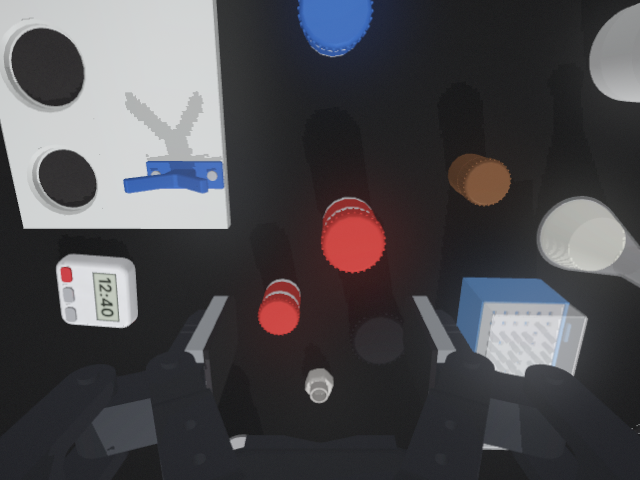

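Large red pot cap top is at (353,242). The small red one (280,315), the brown one (485,185) and the black one (380,340) are clear of the finger path.

```bash
cat >> d.py <<'E'
def top(i,roi,h,v,z=.06):
    im,P=load(i);hsv=cv2.cvtColor(im,cv2.COLOR_BGR2HSV).astype(int);H=np.where(hsv[...,0]<10,hsv[...,0]+180,hsv[...,0])
    m=(H>=h[0])&(H<=h[1])&(hsv[...,1]>80)&(hsv[...,2]>v)
    m=cv2.morphologyEx(m.astype(np.uint8),cv2.MORPH_OPEN,np.ones((5,5)))
    e=cv2.fitEllipse(big(m,roi));o,d=rays([e[0]],"wrist",P);print(i,e,onplane([e[0]],z,"wrist",P)[0]);return o,d[0]
E
python3 - <<'E'
from a import *
r=tri([top(1,(220,0,320,80),(170,190),195),top(5,(310,180,400,280),(170,190),195)]);print(r)
assert abs(r[2]-.06)<.008
pick(r[:2],.036,.062)
place(st(-.045,-.085),.040,.062)
pick((.5473,-.3536),.038,.075)
place(st(-.045,0),.042,.072)
env.move_ptp(np.array([.46,.04,.26]),down(YAW-np.pi/2)); snap("w6")
E
```

```text
1 ((267.9753723144531, 37.613433837890625), (56.25774002075195, 60.51583480834961), 164.0786590576172) [ 0.6804 -0.1225  0.06  ]
5 ((353.57989501953125, 244.4623260498047), (52.97127914428711, 56.44582748413086), 77.92366027832031) [ 0.68   -0.1213  0.06  ]
[ 0.6804 -0.1222  0.0579]
opening 0.0433553999255278 60.31007520316962
held 0.04329503302764849 [ 0.0591 -0.3449 -1.8436] 18.0583
stop True [-0.0006  0.      0.0003]
21.4917
opening 0.0508460807091565 61.36525590038229
held 0.05074377948774579 [-0.1295  0.3459 -1.2476] 25.5
stop True [-0.0004  0.      0.0006]
29.4417
```

View pics/w6.png

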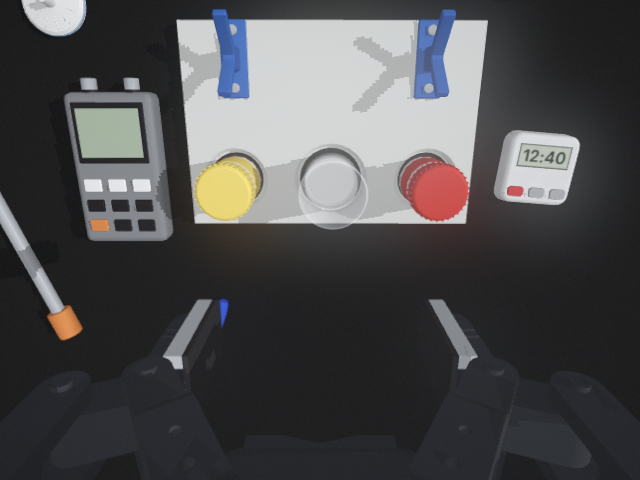

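Yellow stands next to the meter, the beaker in the middle and red at the timer end, all seated upright. Now a second view of the probe for its height.

```bash
python3 - <<'E'
from d import *
env.move_ptp(np.array([.46,.37,.22]),down(.1816)); im,P=snap("w7"); print(monitor.current_t(),P[:3,3])
E
```

```text
32.05 [0.5364 0.3821 0.3407]
```

View pics/w7.png

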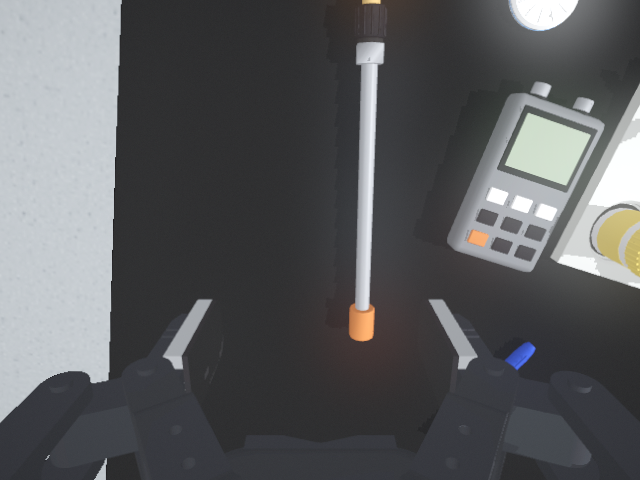

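The probe shows shaft/head joint at (369,64) and shaft/cap joint at (362,307). I triangulate its axis against w4.

```bash
cat > pr.py <<'E'
from d import *
def ends(i,roi,z):
    im,P=load(i);hsv=cv2.cvtColor(im,cv2.COLOR_BGR2HSV).astype(int)
    m=cv2.morphologyEx(((hsv[...,1]<60)&(hsv[...,2]>90)).astype(np.uint8),cv2.MORPH_OPEN,np.ones((3,3)))
    c=big(m,roi);mm=np.zeros(m.shape,np.uint8);cv2.drawContours(mm,[c],-1,1,-1)
    S=onplane(np.argwhere(mm)[:,::-1],z,"wrist",P)[:,:2]
    v=cv2.fitLine(S[S[:,0]<.55].astype(np.float32),cv2.DIST_HUBER,0,1e-4,1e-4)[:,0].astype(float);d=v[:2]*np.sign(v[0]);p=v[2:]
    s=(S-p)@d;n=abs((S-p)@[-d[1],d[0]]);k=(n>.0082)&(n<.0105)
    return p,d,p+d*(s[k&(s>.05)].min()),p+d*s.min()
for z in (.006,.011,.016):
    for i,roi in ((4,(190,60,290,310)),(7,(340,40,395,315))):
        p,d,h,e=ends(i,roi,z);q=p+d*((.515-p[0])/d[0]);print(z,i,"y at x=.515",q[1],"yaw",np.arctan2(d[1],d[0]),"head",h,"shaft end",e,np.linalg.norm(h-e))
E
python3 pr.py
```

```text
0.006 4 y at x=.515 0.3417696643753672 yaw 0.18156785772390194 head [0.5689 0.3517] shaft end [0.367  0.3146] 0.20527784175437447
0.006 7 y at x=.515 0.34005668587871185 yaw 0.18133573965251956 head [0.5691 0.35  ] shaft end [0.3664 0.3128] 0.2060490905310051
0.011 4 y at x=.515 0.3405949957640793 yaw 0.1815676818493469 head [0.5687 0.3505] shaft end [0.3694 0.3139] 0.20260868400022705
0.011 7 y at x=.515 0.340629385715847 yaw 0.1813826875938059 head [0.5686 0.3505] shaft end [0.369  0.3139] 0.2029709398467872
0.016 4 y at x=.515 0.3394203391858114 yaw 0.18156774047419985 head [0.5686 0.3493] shaft end [0.3719 0.3132] 0.19993954155620705
0.016 7 y at x=.515 0.34119232745030653 yaw 0.1813121889777729 head [0.5681 0.3509] shaft end [0.3715 0.3149] 0.19989359391089753
```

```bash
python3 - <<'E'
from a import *
pick((.5169,.3410),.025,.040,zc=.17,yaw=.1815)
print(monitor.current_moment())
im=eyes.camera("scene"); cv2.imwrite("pics/s1.png",im[140:440,100:500,::-1].repeat(2,0).repeat(2,1))
E
```

```text
opening 0.00964482544448061 58.60881865024567
held 0.009162156770098425 [-0.335  -0.271  -3.0053] 35.4917
[-0.0017  0.0364 -0.0156]
```

View pics/s1.png

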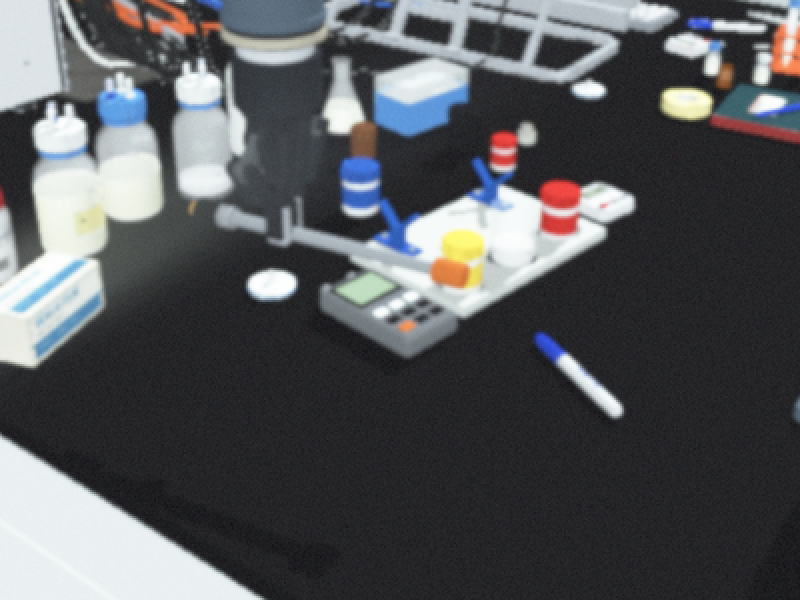

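The probe is held and looks near level: the cap is at scene px (325,276) and the head front at about (222,249). I check the level with numbers before placing.

```bash
python3 - <<'E'
from a import *
P=pose("scene");o,d=rays([(325,276),(232,253),(215,247)],"scene",P)
u=np.array([np.cos(.1815),np.sin(.1815),0]);n=np.array([-u[1],u[0],0]);c=np.array([.5169,.341,.156])
for r in d:
    t=n@(c-o)/(n@r);q=o+t*r-c;print("along",q@u,"z",q[2]+.156)
E
```

```text
along -0.16534616379697523 z 0.15535021820575706
along 0.016871309768645343 z 0.15386603769830542
along 0.05275476240241894 z 0.15730509373504276
```

```bash
python3 - <<'E'
from a import *
xy=st(.055,.048)
print(env.solve_ik(np.array([*xy,.06]),down(YAW)))
place(xy,.0585,.034,zc=.17)
env.move_ptp(np.array([.47,.03,.27]),down(YAW-np.pi/2)); snap("w8")
im=eyes.camera("scene"); cv2.imwrite("pics/s2.png",cv2.resize(im[190:330,200:440,::-1],(800,467),interpolation=cv2.INTER_CUBIC))
print(monitor.current_t())
E
```

```text
[ 0.0511  0.6855 -0.3809  1.8964  0.4073  0.6361 -0.714 ]
stop True [ 0.0004 -0.0001  0.001 ]
39.1083
40.375
```

View pics/w8.png

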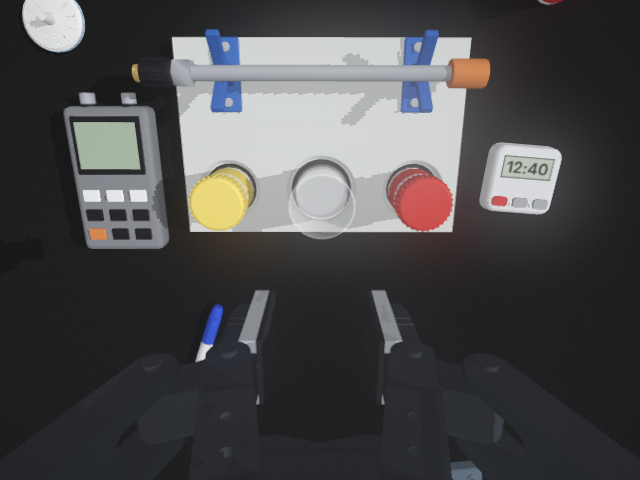

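View pics/s2.png

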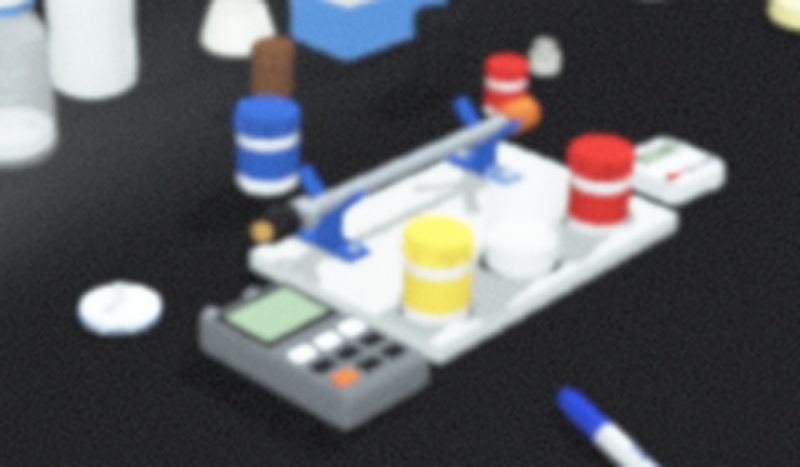

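The probe lies in both forks with its head on the meter side (left, about (180,72)) and its cap at (468,73). The pots and beaker are seated, and the blue pot hasn't moved.

```bash
python3 -c "
from plant import sign_off
print(sign_off())"
```

```text
the job is handed in; nothing more can be done
None
```

The job is handed in at about 40 s on the robot's clock: the yellow pot stands next to the meter, the beaker in the middle and the red pot at the far end, the probe was laid last, level, in both forks with its head to the meter's side, and the blue pot was left where it was.

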